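# Slide the check disc through the dust flap into its pocket

### The job

Load the round steel check disc into the checking station: keep it lying on the station's plate, slide it in through the sprung flap under the dust cover and on until it drops into the shallow round pocket. Leave it seated flat in the pocket with the flap swung shut behind it, never lift it off the plate, and do not disturb the stapler, the note pad or the tube clamp.

Things in the scene. Friction and masses are not known exactly. Their poses are not given: they have to be found in the camera images.
- disc_centre (a point): Centre, half-way up, of the loose plain steel disc, 60 mm in diameter, 10 mm thick, about 0.12 kg, lying flat on the open front part of the station's plate (centre 5 mm above the plate's top). z is its axis. It slides easily; a push on its rear edge at its top or side moves it.
- station: Checking station, fixed: a flat aluminium plate 250 mm (x) by 200 mm (y), 20 mm thick, its far end under a dust cover. Origin: centre of the plate's underside, on the bench. x points from the open front to the covered end, about away from the robot; z up. The front, x = -125 to 25 mm, is open and flat, without edge strips. The cover spans x = 25 to 125, y = -63 to 63 mm, up to 85 mm above the plate.
- mouth (a point): Middle of the mouth, the only way in under the cover, at the plate's top, 29 mm along x from the station's origin; axes as the station's. 114 mm wide; a rod carrying the flap crosses it 76 mm above the plate. A tool pointing straight down cannot follow the disc in below the rod; one leaning back about 25 to 40 degrees, fingertips forward, can. Roof clear, a black sensor head on top.
- pocket (a point): Centre of the round pocket at the level of the plate's top, on the centre line 65 mm along x from the station's origin, 36 mm behind the rod, under the roof; axes as the station's. 65 mm in diameter, 6 mm deep: the seated disc stands 4 mm proud, its centre 1 mm below this point.
- stop (a point): Inner point farthest along x, half-way up, of a fixed steel stop 12 mm high on the plate: a round bay in line with the pocket's wall that flares at 35 degrees each side towards the mouth, to 108 mm wide. A disc pushed in up to about 12 mm off line is led over the pocket and stops there; the push is then felt to stiffen.
- flap (a joint): Angle (rad) of the grey flap in the mouth, 108 mm wide, 69 mm tall, 3 mm thick, hinged along its top on the rod; its lower edge hangs 5 mm above the plate. 0 = shut (straight down); grows as it is pushed inwards, up to 1.3; does not open outwards. A light spring (under 2 N at the lower edge) swings it shut.
- stapler: Loose blue stapler, 135 x 34 x 44 mm, bystander on the bench to the right of the station. Origin: centre of its underside.
- note_pad: Loose square yellow note pad, 76 x 76 x 20 mm, bystander on the bench to the right of the station. Origin: centre of its underside.
- tube_clamp: Loose scissor-shaped metal tube clamp, 150 x 55 x 10 mm, bystander lying on the bench to the left of the station. Origin: centre of its underside.
Things that resemble listed ones, but are neither listed nor needed, are in the scene too. There is more than one size of the part that bears disc_centre; the job needs the smallest.

How it is judged:
At the end, for the whole second after the job is handed in: The disc lies flat (within 0.06 rad) at rest in the pocket, its centre within 5 mm of the pocket's axis and not more than 1 mm above the plate's top, and the flap is shut (below 0.08 rad) (horizontal distance between disc_centre and pocket below 0.005 m and z of disc_centre in the frame of pocket below 0.001 m and angle between disc_centre's own z axis and vertical below 0.06 rad and value of joint flap below 0.08 rad and linear speed of disc below 0.02 m/s); the robot touches nothing.
It fails at once if the disc is lifted off the plate (its centre more than 25 mm above the plate's top) or falls off the plate (z of disc_centre in the frame of pocket above 0.025 m or z of disc_centre in the frame of pocket below -0.01 m).
It fails at once if the stapler, the note pad or the tube clamp is shifted more than 20 mm (distance of any of stapler, note_pad, tube_clamp from where it was at the start of the episode above 0.02 m).
It also fails if it takes over 40 s, if anything falls off the work surface, if the arm or the gripper's body presses on something with over 40 N, if the wrist force passes 120 N, or if a joint passes its speed limit or range.

### The arm

A 6-joint arm with a two-finger parallel gripper is mounted at the origin on a cart in front of the work surface, level with it; the furniture and walls round the work are solid. World frame = base frame: x ahead of the robot, y to its left, z up, the work surface at z = 0. Lengths are in m, angles in rad, forces in N, time in s.
With the tool pointing down it reaches from about 0.35 to 0.925 m from the base axis. Payload 6.4 kg.
Tool frame: the origin (TCP) lies between the finger pads; the fingertips stand 11 mm ahead of it and the grasp point (between the pads) lies 8 mm behind it; z points along the fingers, y is the line along which they close (so a half turn about z gives the same grasp; the last joint's range is limited). The gripper opens to 94 mm and grips with 3 to 60 N. Pads are 16 mm wide; open, the fingers measure 119 mm over their backs; the gripper's body (75 mm by 177 mm) begins 78 mm behind the grasp point.
Start: joints at [-1.337, 0.245, 1.558, -0, 1.339, -0.174], TCP at [0.258, -0.597, 0.216] pointing down, gripper open.
Joint ranges: [-3.13, 3.13], [-1.02, 2.26], [0.13, 2.54], [-0.95, 4.09], [0.21, 2.88], [-2.74, 2.74]. Speed limits (rad/s): [2.57, 2.57, 3.14, 3.14, 3.14, 3.14].

### API

Orientations are given as a rotation vector (axis times angle).
In Python, from bench import manip gives the robot as it stands. The module is installed in compiled form; this text tells all that it offers.
- The arm moves only by the tool play_rows, never from a script. Its argument "plan" is one flat list of numbers, 7 for each row, row after row: the opening, from 0 (shut) to 1 (fully open), then the shift along the tool's x, y, z in mm, then the turn, a rotation vector about the tool's x, y, z in rad. A call has 1 to 8 rows; each row is the pose to reach, as a shift and turn from the pose commanded when the call began, along the tool's axes at that moment; what a row does not reach only later rows make up. A row lasts 1/10 s, in which the tool goes at most 50 mm and 8.59 degrees, less where a joint would pass 70% of its speed; a pose out of reach is approached as far as the arm can. A call with a gripper value outside its range is refused whole. The fingers move at their own pace and stop on an object; the grip force is fixed at half the most. Time passes only in rows, so rows that repeat a pose let the fingers close. It gives the time, the measured TCP pose, the force and the opening at its end, in the units of the state.
- manip.get_state(): the state, without advancing time (a new reading comes with each control period).
- manip.snapshot(name): name is "side" or "top"; returns a dict with "pixels" (420x560x3 uint8, red, green, blue), "fx", "fy", "cx", "cy" (pixels), "D" ([k1, k2, p1, p2, k3] as OpenCV has them; the pictures are not rectified), "view" (4x4, takes a point from world to camera coordinates). Camera axes: x right, y down, z forward; pixel columns grow to the right and rows downward; lengths in m; the calibration is good to about 2 mm. A picture is of the moment at which its call begins. There is no depth.
- manip.sign_off(): hands the job in, once; it reports no verdict.
The state is a dict: "t": time; "q": joint angles; "qvel": joint speeds; "joint_efforts": joint torques, N m; "ee_pos": TCP position; "orientation": TCP orientation; "force": force on the tool from outside, world axes, zero at the start; "moment": the same for the moment, N m; "grip_width": opening from 0.0 (shut) to 1.0 (fully open).
Only numpy, scipy, OpenCV 4.12 (cv2) and the standard library are available. Lean on these libraries where they do the work, as an engineer would, in place of code of your own. Each camera call takes 0.05 s, during which the arm holds its last target. There are 200 camera calls.

## Working session

There is one attempt and no reset: what is moved stays moved. The work goes in short steps, Python scripts to look and compute and a tool call to move; the robot and the scene stay as the last step left them, time stands still between calls to the robot, and variables do not carry over. Pictures are saved under pics/ and viewed, on a budget of 10 in all, crops included, one or two more only if the job needs it, and the job is handed in when it is done.

Besides the shell and the picture viewer there is one more tool, called after "Request:" by a JSON object that holds its "op" and its "data", one argument or row to a line. play_rows: Moves the arm, as the interface text tells. Its arguments: {"type":"object","properties":{"plan":{"type":"array"}},"required":["plan"]}

```bash
mkdir -p pics; cat > h.py <<'E'
import numpy as np, cv2
from bench import manip
from scipy.spatial.transform import Rotation as R
def snap(n,f=None):
    s=manip.snapshot(n)
    if f: cv2.imwrite(f'pics/{f}.png',s['pixels'][:,:,::-1])
    return s
def K(s): return np.array([[s['fx'],0,s['cx']],[0,s['fy'],s['cy']],[0,0,1.]])
def ray(s,uv):
    p=cv2.undistortPoints(np.array(uv,float).reshape(-1,1,2),K(s),np.array(s['D'],float)).reshape(-1,2)
    V=np.array(s['view']);d=np.c_[p,np.ones(len(p))]@V[:3,:3];c=-V[:3,:3].T@V[:3,3]
    return c,d
def onz(s,uv,z):
    c,d=ray(s,uv); return c+d*((z-c[2])/d[:,2])[:,None]
def proj(s,P):
    V=np.array(s['view']);r=cv2.Rodrigues(V[:3,:3])[0]
    return cv2.projectPoints(np.array(P,float).reshape(-1,1,3),r,V[:3,3],K(s),np.array(s['D'],float))[0].reshape(-1,2)
E
python3 - <<'E'
from h import *
a=snap('top','top0');b=snap('side','side0')
for s in(a,b):
    V=np.array(s['view']);print(s['fx'],s['cx'],-V[:3,:3].T@V[:3,3],V[2,:3])
print(manip.get_state())
E
```

```text
503.64367574044405 284.9027710306485 [ 0.40357058 -0.0023302   1.16021736] [ 0.1542938  -0.02365454 -0.98774181]
489.4226683147805 287.8469745577345 [0.31103992 1.04621077 0.70219246] [ 0.19877756 -0.85073135 -0.4865631 ]
{'t': 0.1, 'q': array([-1.33711359e+00,  2.45748401e-01,  1.55889642e+00,  7.25209388e-06,
        1.33871037e+00, -1.74125530e-01]), 'qvel': array([-1.03453339e-03, -1.75112048e-03, -4.52724490e-03, -6.99747567e-05,
       -7.05273681e-04,  4.74508526e-05]), 'joint_efforts': array([ 4.45901096e-04, -4.16908801e+01, -3.15528381e+01,  6.85862987e-02,
        3.09310178e-02, -5.57818862e-05]), 'ee_pos': array([ 0.25765615, -0.59617456,  0.21545056]), 'orientation': array([-3.07478485e+00, -6.35794668e-01,  7.13137190e-05]), 'force': array([-1.20876712,  0.07802324,  0.31895859]), 'moment': array([ 0.00296311, -0.00293349,  0.03189341]), 'grip_width': 0.9983537730180854}
```

View pics/top0.png

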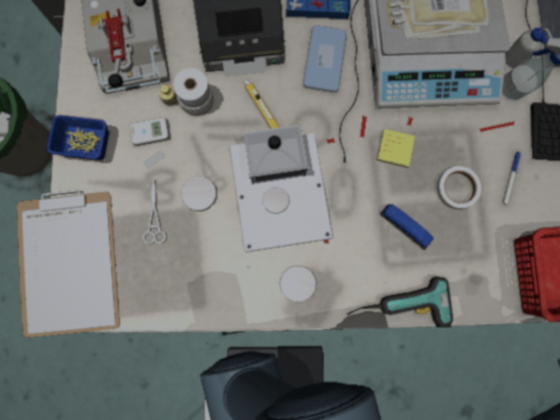

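View pics/side0.png

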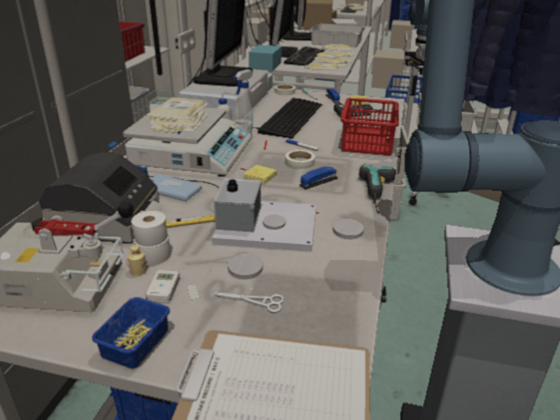

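Top view: there are three pale discs, at (199,193) and (298,283) on the bench and at (276,200) on the station's plate. The one on the plate is visibly the smallest and lies where described. In the side view it is at (274,222) and the cover at (238,205). Next I'll measure these and confirm the disc in an enlarged crop.

```bash
python3 - <<'E'
from h import *
a=cv2.imread('pics/top0.png');b=cv2.imread('pics/side0.png')
A=cv2.resize(a[115:255,220:345],None,fx=4,fy=4,interpolation=cv2.INTER_CUBIC)
B=cv2.resize(b[170:255,205:325],None,fx=4,fy=4,interpolation=cv2.INTER_CUBIC)
c=np.zeros((560,980,3),np.uint8);c[:,:500]=A;c[:340,500:]=B
cv2.imwrite('pics/crop0.png',cv2.resize(c,(800,457)))
s=manip.snapshot('top')
g=cv2.cvtColor(a,cv2.COLOR_BGR2GRAY)
for (u,v) in [(199,193),(298,283),(276,200)]:
    # radial edge, strongest gradient
    pts=[]
    gs=cv2.GaussianBlur(g,(0,0),1).astype(np.float32)
    for t in np.arange(0,2*np.pi,np.pi/18):
        r=np.arange(8,22,.25).astype(np.float32)
        l=cv2.remap(gs,(u+r*np.cos(t)).astype(np.float32)[None],(v+r*np.sin(t)).astype(np.float32)[None],1)[0]
        d=abs(np.gradient(l));k=d.argmax();pts.append((u+r[k]*np.cos(t),v+r[k]*np.sin(t)))
    z=.03 if u==276 else .01
    P=onz(s,pts,z)[:,:2]
    c=np.median(P,0)
    for _ in range(5):
        A_=np.c_[2*P,np.ones(len(P))];x=np.linalg.lstsq(A_,(P**2).sum(1),rcond=None)[0]
        rr=np.sqrt(x[2]+x[:2]@x[:2]);e=abs(np.hypot(*(P-x[:2]).T)-rr);P=P[e<=max(.002,np.percentile(e,85))]
    print(u,v,x[:2],2*rr,len(P))
E
```

```text
199 193 [0.61534581 0.17036293] 0.07537214053892155 30
298 283 [ 0.40328055 -0.05649776] 0.07629132175550184 35
276 200 [ 0.60084214 -0.00584085] 0.07942091362564559 16
```

View pics/crop0.png

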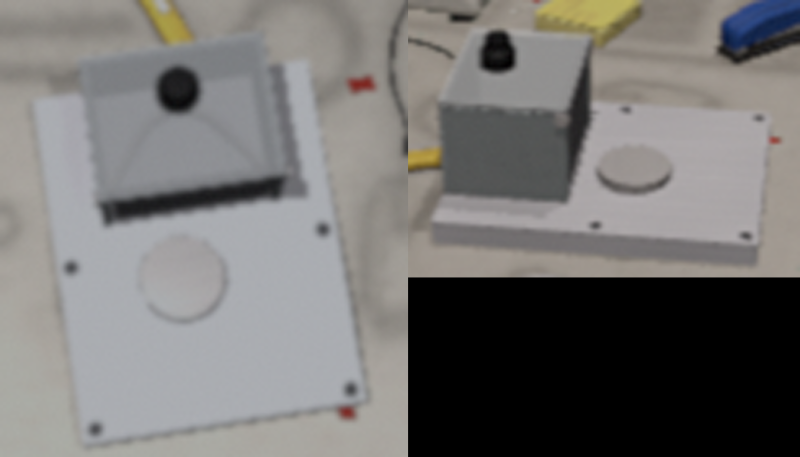

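The crop confirms it: disc at (276,200) in the top view, radius about 13.5 px, which is 60 mm; the other two are about 76 mm. The cover mouth faces it. Now the plate pose and the disc refit.

```bash
cat > disc.py <<'E'
from h import *
def disc(s,u,v,lo=10.5,hi=16.5,z=.03):
    gs=cv2.GaussianBlur(cv2.cvtColor(s['pixels'],cv2.COLOR_RGB2GRAY),(0,0),.7).astype(np.float32);pts=[]
    sat=cv2.GaussianBlur(s['pixels'].astype(np.float32),(0,0),.7);f=sat[:,:,0]-sat[:,:,2]  # warm disc, cool plate
    for t in np.arange(0,2*np.pi,np.pi/24):
        r=np.arange(lo,hi,.2).astype(np.float32)
        l=cv2.remap(f,(u+r*np.cos(t)).astype(np.float32)[None],(v+r*np.sin(t)).astype(np.float32)[None],1)[0]
        d=-np.gradient(l);k=d.argmax();pts.append((u+r[k]*np.cos(t),v+r[k]*np.sin(t)))
    P=onz(s,pts,z)[:,:2]
    for _ in range(4):
        x=np.linalg.lstsq(np.c_[2*P,np.ones(len(P))],(P**2).sum(1),rcond=None)[0]
        rr=np.sqrt(x[2]+x[:2]@x[:2]);e=abs(np.hypot(*(P-x[:2]).T)-rr);P=P[e<=max(.002,np.percentile(e,85))]
    return x[:2],2*rr,len(P)
E
python3 - <<'E'
from disc import *
s=manip.snapshot('top')
print(disc(s,275.7,200.2))
g=cv2.GaussianBlur(cv2.cvtColor(s['pixels'],cv2.COLOR_RGB2GRAY),(0,0),.7).astype(np.float32)
q=lambda x,y:np.array([220+x/3.265,115+y/3.265])
FL,FR,BL,BR=q(85,445),q(368,402),q(35,100),q(303,60)
print(onz(s,[FL,FR,BL,BR],.02))
def edge(p,r,out):
    n=np.array([-(r-p)[1],(r-p)[0]]);n/=np.linalg.norm(n); n*=np.sign(n@out)
    k=np.arange(-4,4,.2);P=[]
    for t in np.linspace(.08,.92,40):
        m=p+t*(r-p);xy=(m+k[:,None]*n).astype(np.float32)
        l=cv2.remap(g,xy[:,0][None],xy[:,1][None],1)[0];d=abs(np.gradient(l));P.append(xy[d.argmax()])
    W=onz(s,P,.02)[:,:2].astype(np.float32)
    vx,vy,x,y=cv2.fitLine(W,cv2.DIST_HUBER,0,.001,.001).ravel();return np.array([vx,vy]),np.array([x,y])
L=edge(FL,BL,np.array([-1,0]));Rr=edge(FR,BR,np.array([1,0]));F=edge(FL,FR,np.array([0,1]))
for n,e in zip('LRF',(L,Rr,F)): print(n,e,np.degrees(np.arctan2(e[0][1],e[0][0])))
def X(a,b):
    t=np.linalg.solve(np.c_[a[0],-b[0]],b[1]-a[1]);return a[1]+t[0]*a[0]
fl,fr=X(L,F),X(Rr,F);print(fl,fr,np.linalg.norm(fl-fr))
# side view: click front corners & screws
b=manip.snapshot('side');q=lambda x,y:[205+(x-408)/3.265,170+y/3.265]
print('side corners L-front, R-front',onz(b,[q(758,248),q(771,113)],.02), 'disc',onz(b,[q(636,166)],.03))
ex=np.array(L[0]+0);ex=ex if ex[0]>0 else -ex
rx=Rr[0] if Rr[0][0]>0 else -Rr[0];ex=ex+rx;ex/=np.linalg.norm(ex)
print('yaw',np.degrees(np.arctan2(ex[1],ex[0])),'origin',(fl+fr)/2+.125*ex)
E
```

```text
(array([ 0.59265915, -0.00799975]), np.float64(0.059961811661588746), 48)
[[ 0.47748713  0.05987511  0.02      ]
 [ 0.50453513 -0.13727585  0.02      ]
 [ 0.7242024   0.09469588  0.02      ]
 [ 0.75197655 -0.0980332   0.02      ]]
L (array([0.990017  , 0.14094782], dtype=float32), array([0.6006422 , 0.07846066], dtype=float32)) 8.102696
R (array([0.9899035 , 0.14174306], dtype=float32), array([ 0.6281049 , -0.11693998], dtype=float32)) 8.148722
F (array([ 0.13750274, -0.9905014 ], dtype=float32), array([ 0.4942528 , -0.04057356], dtype=float32)) -82.09663
[0.48011047 0.06130067] [ 0.50725627 -0.13424414] 0.19742003
side corners L-front, R-front [[ 0.47582443  0.06907965  0.02      ]
 [ 0.50466874 -0.13357312  0.02      ]] disc [[ 0.5899579  -0.00364779  0.03      ]]
yaw 8.12571 origin [ 0.6174284  -0.01880356]
```

```bash
cat > go.py <<'E'
from h import *
O=np.array([.6165,-.0187]);YAW=np.radians(8.1)
EX=np.array([np.cos(YAW),np.sin(YAW)]);EY=np.array([-EX[1],EX[0]])
def st(p): d=np.array(p)[:2]-O;return d@EX*1e3,d@EY*1e3
def target(lead,y,clear,lean=26):
    """station mm: leading finger corner x, middle y, clearance of lowest tip point over plate"""
    a=np.radians(lean);e=np.r_[EX,0];u=np.array([0,0,1.])
    z=np.sin(a)*e-np.cos(a)*u;x=np.cos(a)*e+np.sin(a)*u;Rm=np.c_[x,np.cross(z,x),z]
    tip=np.r_[O+EX*(lead/1e3-.008*np.cos(a))+EY*y/1e3,.020+clear/1e3+.008*np.sin(a)]
    return tip-.011*z,Rm
def rel(lead,y,clear,lean=26):
    s=manip.get_state();p,Rm=target(lead,y,clear,lean);R0=R.from_rotvec(s['orientation']).as_matrix()
    print('t',round(s['t'],2),'F',s['force'].round(1),'shift mm',(R0.T@(p-s['ee_pos'])*1e3).round(1),'turn',R.from_matrix(R0.T@Rm).as_rotvec().round(4),'tgt',p.round(4))
def where():
    s=manip.get_state();Rm=R.from_rotvec(s['orientation']).as_matrix();tip=s['ee_pos']+.011*Rm[:,2];l=tip+.008*Rm[:,0];b=tip-.008*Rm[:,0]
    print('t',round(s['t'],2),'lead',np.round(st(l),1),'low clr',round((b[2]-.02)*1e3,2),'lead h',round((l[2]-.02)*1e3,2),'F',s['force'].round(1),'g',round(s['grip_width'],3),'q',s['q'].round(2))
E
python3 - <<'E'
from go import *
print(st([.5927,-.008]));where();rel(-75,14,120)
E
```

```text
(np.float64(-22.054919871921975), np.float64(13.94670245768164))
t 0.25 lead [-428.9 -519.3] low clr 184.96 lead h 184.96 F [ 0.6 -0.3 -0.4] g 0.999 q [-1.34  0.25  1.56 -0.    1.34 -0.17]
t 0.25 F [ 0.6 -0.3 -0.4] shift mm [ 478.2 -424.5   63. ] turn [-0.0613  0.4511  0.2616] tgt [ 0.5284 -0.0171  0.1534]
```

Request:
{"op": "play_rows", "data": {
  "plan": [0.425, 20, -18, 0, 0, 0.02, 0.01, 0.425, 60, -53, 5, 0, 0.05, 0.03, 0.425, 95, -84, 10, 0, 0.08, 0.05, 0.425, 130, -115, 15, -0.01, 0.11, 0.06, 0.425, 165, -146, 20, -0.02, 0.14, 0.08, 0.425, 200, -178, 24, -0.02, 0.17, 0.1, 0.425, 235, -209, 28, -0.03, 0.2, 0.12, 0.425, 270, -240, 32, -0.03, 0.23, 0.14]
}}

```text
t: 1.05
ee_pos: [0.4109, -0.2675, 0.1844]
orientation: [-3.076, -0.411, -0.363]
force: [0.0, -0.6, -0.4]
grip_width: 0.428
```

```bash
python3 -c "
from go import *
where();rel(-75,14,60)"
```

```text
t 1.05 lead [-228.4 -216.2] low clr 151.81 lead h 155.5 F [ 0.  -0.6 -0.4] g 0.428 q [-0.93 -0.21  2.09  0.23  1.17  0.29]
t 1.05 F [ 0.  -0.6 -0.4] shift mm [ 153.7 -212.2  126.9] turn [-0.0285  0.2198  0.1206] tgt [ 0.5284 -0.0171  0.0934]
```

Request:
{"op": "play_rows", "data": {
  "plan": [0.425, 24, -33, 16, 0, 0.03, 0.02, 0.425, 48, -66, 34, -0.01, 0.07, 0.04, 0.425, 72, -99, 54, -0.01, 0.1, 0.06, 0.425, 96, -132, 74, -0.02, 0.14, 0.08, 0.425, 120, -165, 94, -0.02, 0.17, 0.1, 0.425, 144, -198, 114, -0.03, 0.21, 0.11, 0.425, 153.7, -212.2, 126.9, -0.0285, 0.2198, 0.1206, 0.425, 153.7, -212.2, 126.9, -0.0285, 0.2198, 0.1206]
}}

```text
t: 1.85
ee_pos: [0.5262, -0.0162, 0.0912]
orientation: [-3.022, -0.221, -0.689]
force: [-0.4, -0.6, 0.4]
grip_width: 0.422
```

```bash
python3 -c "
from go import *
where();rel(-75,14,1.5)
a=snap('top');b=snap('side')
A=cv2.resize(a['pixels'][115:255,210:350],(560,560),interpolation=2);B=cv2.resize(b['pixels'][120:260,210:350],(560,560),interpolation=2)
cv2.imwrite('pics/c1.png',cv2.resize(np.hstack([A,B])[:,:,::-1],(800,400)))"
```

```text
t 1.85 lead [-77.   15.3] low clr 57.85 lead h 64.79 F [-0.4 -0.6  0.4] g 0.422 q [-0.36 -0.12  2.25  0.36  0.65  0.82]
t 1.85 F [-0.4 -0.6  0.4] shift mm [-22.6   1.4  51.6] turn [-0.0041  0.0051  0.004 ] tgt [ 0.5284 -0.0171  0.0349]
```

View pics/c1.png

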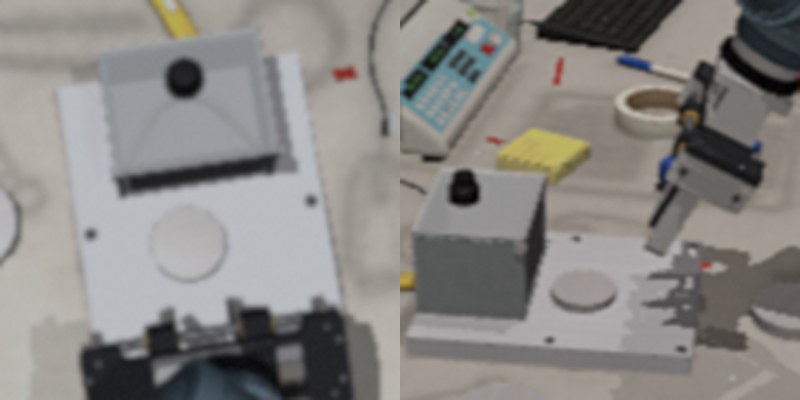

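The cradle is behind the disc and lined up with it (disc at crop (188,242), fingers at (166,305) and (258,322), raised). Descending to just above the plate.

Request:
{"op": "play_rows", "data": {
  "plan": [0.425, -6, 0.5, 14, 0, 0, 0, 0.425, -13, 1, 29, -0.004, 0.005, 0.004, 0.425, -18, 1.4, 41, -0.004, 0.005, 0.004, 0.425, -21, 1.4, 48, -0.004, 0.005, 0.004, 0.425, -22, 1.4, 50.5, -0.004, 0.005, 0.004, 0.425, -22, 1.4, 50.5, -0.004, 0.005, 0.004]
}}

```text
t: 2.55
ee_pos: [0.5303, -0.0206, 0.0387]
orientation: [-3.025, -0.207, -0.705]
force: [0.7, 0.9, 0.1]
grip_width: 0.422
```

```bash
python3 -c "
from go import *
where();rel(-47,14,1.5);rel(-22,0,1.5)"
```

```text
t 2.55 lead [-73.6  10.2] low clr 5.27 lead h 12.34 F [0.7 0.9 0.1] g 0.422 q [-0.36  0.    2.26  0.44  0.51  0.72]
t 2.55 F [0.7 0.9 0.1] shift mm [22.2 -3.9 15.1] turn [ 0.0041 -0.0039 -0.0035] tgt [ 0.5561 -0.0132  0.0349]
t 2.55 F [0.7 0.9 0.1] shift mm [44.7 10.  26.2] turn [ 0.0041 -0.0039 -0.0035] tgt [ 0.5828 -0.0235  0.0349]
```

Request:
{"op": "play_rows", "data": {
  "plan": [0.425, -1.5, -3.9, 3.5, 0.004, -0.004, -0.0035, 0.425, 7, -3.9, 8, 0.004, -0.004, -0.0035, 0.425, 15, -3.9, 11.8, 0.004, -0.004, -0.0035, 0.425, 22.2, -3.9, 15.1, 0.004, -0.004, -0.0035, 0.425, 22.2, -3.9, 15.1, 0.004, -0.004, -0.0035, 0.425, 22.2, -3.9, 15.1, 0.004, -0.004, -0.0035]
}}

```text
t: 3.15
ee_pos: [0.556, -0.0122, 0.0345]
orientation: [-3.023, -0.216, -0.697]
force: [-0.8, -0.0, -0.3]
grip_width: 0.426
```

```bash
python3 -c "
from go import *
where();rel(-42,12,1.3);rel(-18,-1,1.3)"
```

```text
t 3.15 lead [-46.9  15. ] low clr 1.09 lead h 8.09 F [-0.8 -0.  -0.3] g 0.426 q [-0.32  0.08  2.19  0.42  0.5   0.77]
t 3.15 F [-0.8 -0.  -0.3] shift mm [4.5 3.  2. ] turn [-0.0008  0.0006  0.0011] tgt [ 0.5613 -0.0144  0.0347]
t 3.15 F [-0.8 -0.  -0.3] shift mm [26.1 16.  12.5] turn [-0.0008  0.0006  0.0011] tgt [ 0.5869 -0.0239  0.0347]
```

Now the diagonal push, 29 mm forward and 16 mm to the right.

Request:
{"op": "play_rows", "data": {
  "plan": [0.425, 3, 0, 1.3, 0, 0, 0, 0.425, 7, 3, 3.2, 0, 0, 0, 0.425, 11, 6, 5.2, 0, 0, 0, 0.425, 15, 9, 7.2, 0, 0, 0, 0.425, 20, 12, 9.5, 0, 0, 0, 0.425, 24, 15, 11.5, 0, 0, 0, 0.425, 26, 16, 12.4, 0, 0, 0, 0.425, 26, 16, 12.4, 0, 0, 0]
}}

```text
t: 3.95
ee_pos: [0.587, -0.0244, 0.0348]
orientation: [-3.023, -0.215, -0.698]
force: [0.3, -0.8, 0.8]
grip_width: 0.428
```

```bash
python3 -c "
from go import *
where();rel(15,-1,1.3)
a=snap('top');b=snap('side')
A=cv2.resize(a['pixels'][115:255,210:350],(560,560),interpolation=2);B=cv2.resize(b['pixels'][120:260,210:350],(560,560),interpolation=2)
cv2.imwrite('pics/c2.png',cv2.resize(np.hstack([A,B])[:,:,::-1],(800,400)))"
```

```text
t 3.95 lead [-18.   -1.5] low clr 1.43 lead h 8.44 F [ 0.3 -0.8  0.8] g 0.428 q [-0.33  0.15  2.11  0.42  0.51  0.77]
t 3.95 F [ 0.3 -0.8  0.8] shift mm [29.6 -0.5 14.6] turn [-0.0002  0.0002  0.0006] tgt [ 0.6196 -0.0193  0.0347]
```

View pics/c2.png

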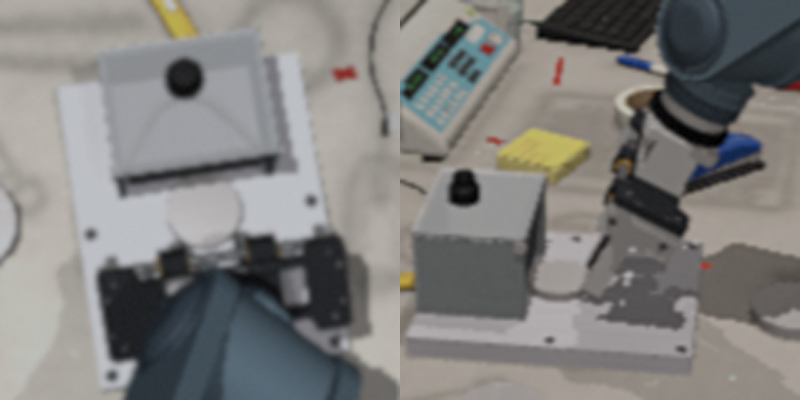

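The disc, crop (205,213), sits in the cradle just before the mouth and is nearly on the centre line. The side view shows it flat, at (560,278). Now the straight push in.

Request:
{"op": "play_rows", "data": {
  "plan": [0.425, 5, 0, 2.5, 0, 0, 0, 0.425, 10, 0, 5, 0, 0, 0, 0.425, 15, 0, 7.4, 0, 0, 0, 0.425, 20, 0, 9.8, 0, 0, 0, 0.425, 25, 0, 12.2, 0, 0, 0, 0.425, 30, -0.3, 14.6, 0, 0, 0, 0.425, 34, -0.3, 16.6, 0, 0, 0, 0.425, 38, -0.3, 18.5, 0, 0, 0]
}}

```text
t: 4.85
ee_pos: [0.6287, -0.0177, 0.0347]
orientation: [-3.023, -0.215, -0.697]
force: [-2.2, -0.7, 0.8]
grip_width: 0.425
```

```bash
python3 -c "
from go import *
where();rel(38,-0.5,1.3);rel(42,-0.5,1.3);rel(45,-0.5,1.3)"
```

```text
t 4.85 lead [24.3 -0.8] low clr 1.34 lead h 8.35 F [-2.2 -0.7  0.8] g 0.425 q [-0.29  0.23  2.01  0.38  0.51  0.84]
t 4.85 F [-2.2 -0.7  0.8] shift mm [12.3 -0.3  6.1] turn [-0.0006  0.0006  0.0008] tgt [ 0.6423 -0.0155  0.0347]
t 4.85 F [-2.2 -0.7  0.8] shift mm [15.9 -0.3  7.8] turn [-0.0006  0.0006  0.0008] tgt [ 0.6463 -0.015   0.0347]
t 4.85 F [-2.2 -0.7  0.8] shift mm [18.6 -0.3  9.1] turn [-0.0006  0.0006  0.0008] tgt [ 0.6492 -0.0145  0.0347]
```

Request:
{"op": "play_rows", "data": {
  "plan": [0.425, 3, 0, 1.5, 0, 0, 0, 0.425, 6, 0, 3, 0, 0, 0, 0.425, 9, 0, 4.5, 0, 0, 0, 0.425, 12.3, -0.3, 6.1, 0, 0, 0, 0.425, 12.3, -0.3, 6.1, 0, 0, 0]
}}

```text
t: 5.35
ee_pos: [0.6424, -0.0156, 0.0348]
orientation: [-3.023, -0.215, -0.698]
force: [0.4, -0.8, 0.2]
grip_width: 0.426
```

Request:
{"op": "play_rows", "data": {
  "plan": [0.425, 1, 0, 0.5, 0, 0, 0, 0.425, 2, 0, 1, 0, 0, 0, 0.425, 2.7, 0, 1.3, 0, 0, 0, 0.425, 2.7, 0, 1.3, 0, 0, 0]
}}

```text
t: 5.75
ee_pos: [0.6449, -0.0151, 0.0347]
orientation: [-3.023, -0.215, -0.697]
force: [-0.1, -0.2, -0.1]
grip_width: 0.423
```

```bash
python3 -c "
from go import *
where();rel(43,-0.5,1.3);rel(45,-0.5,1.3)
b=snap('side');B=cv2.resize(b['pixels'][150:250,200:340],(784,560),interpolation=2);cv2.imwrite('pics/c3.png',B[:,:,::-1])"
```

```text
t 5.75 lead [40.6 -0.5] low clr 1.29 lead h 8.29 F [-0.1 -0.2 -0.1] g 0.423 q [-0.27  0.26  1.97  0.37  0.52  0.87]
t 5.75 F [-0.1 -0.2 -0.1] shift mm [2.1 0.  1. ] turn [-0.0006  0.0005  0.0007] tgt [ 0.6472 -0.0148  0.0347]
t 5.75 F [-0.1 -0.2 -0.1] shift mm [3.9 0.  1.9] turn [-0.0006  0.0005  0.0007] tgt [ 0.6492 -0.0145  0.0347]
```

View pics/c3.png

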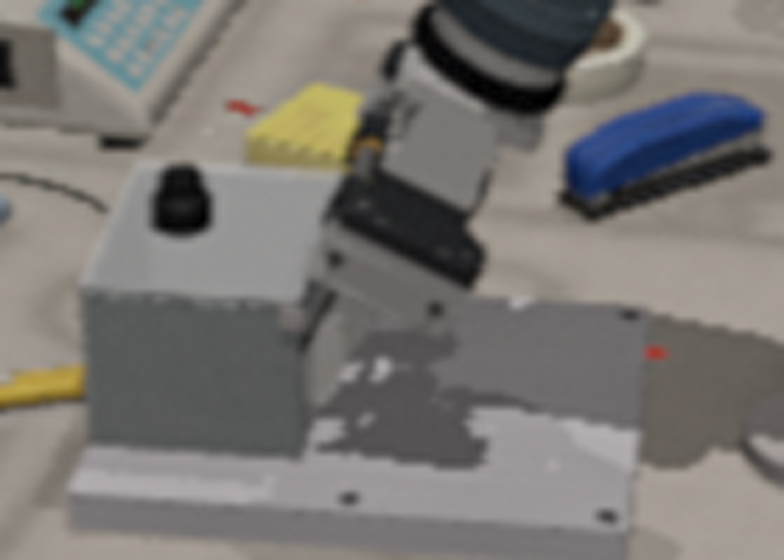

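Fingers are inside the mouth under the rod; the disc is hidden. Push on gently to feel for the stop.

Request:
{"op": "play_rows", "data": {
  "plan": [0.425, 1.2, 0, 0.6, 0, 0, 0, 0.425, 2.4, 0, 1.2, 0, 0, 0, 0.425, 2.4, 0, 1.2, 0, 0, 0]
}}

```text
t: 6.1
ee_pos: [0.6479, -0.0149, 0.0349]
orientation: [-3.023, -0.215, -0.698]
force: [-0.8, -0.5, 1.0]
grip_width: 0.422
```

Request:
{"op": "play_rows", "data": {
  "plan": [0.425, 0.9, 0, 0.4, 0, 0, 0, 0.425, 1.8, 0, 0.9, 0, 0, 0, 0.425, 1.8, 0, 0.9, 0, 0, 0]
}}

```text
t: 6.4
ee_pos: [0.6497, -0.0146, 0.0347]
orientation: [-3.023, -0.215, -0.697]
force: [-0.1, 0.0, 0.1]
grip_width: 0.424
```

Request:
{"op": "play_rows", "data": {
  "plan": [0.425, 0.9, 0, 0.4, 0, 0, 0, 0.425, 1.8, 0, 0.9, 0, 0, 0, 0.425, 1.8, 0, 0.9, 0, 0, 0]
}}

```text
t: 6.7
ee_pos: [0.6517, -0.0142, 0.0346]
orientation: [-3.023, -0.215, -0.697]
force: [0.1, -0.8, -0.4]
grip_width: 0.427
```

```bash
python3 -c "
from go import *
where()"
```

```text
t 6.7 lead [47.4 -0.5] low clr 1.25 lead h 8.25 F [ 0.1 -0.8 -0.4] g 0.427 q [-0.27  0.28  1.95  0.36  0.52  0.88]
```

Request:
{"op": "play_rows", "data": {
  "plan": [0.425, 0.9, 0, 0.4, 0, 0, 0, 0.425, 1.8, 0, 0.9, 0, 0, 0, 0.425, 1.8, 0, 0.9, 0, 0, 0]
}}

```text
t: 7.0
ee_pos: [0.6536, -0.0139, 0.0346]
orientation: [-3.023, -0.215, -0.697]
force: [-0.6, 0.9, -0.3]
grip_width: 0.428
```

Request:
{"op": "play_rows", "data": {
  "plan": [0.425, 0.9, 0, 0.4, 0, 0, 0, 0.425, 1.8, 0, 0.9, 0, 0, 0, 0.425, 1.8, 0, 0.9, 0, 0, 0]
}}

```text
t: 7.3
ee_pos: [0.6555, -0.0136, 0.0345]
orientation: [-3.023, -0.215, -0.697]
force: [-0.5, -0.1, 0.2]
grip_width: 0.423
```

```bash
python3 -c "
from go import *
where()
a=snap('top');b=snap('side')
A=cv2.resize(a['pixels'][115:255,210:350],(560,560),interpolation=2);B=cv2.resize(b['pixels'][150:250,210:310],(560,560),interpolation=2)
cv2.imwrite('pics/c4.png',cv2.resize(np.hstack([A,B])[:,:,::-1],(800,400)))"
```

```text
t 7.3 lead [51.3 -0.5] low clr 1.09 lead h 8.1 F [-0.5 -0.1  0.2] g 0.423 q [-0.27  0.29  1.94  0.36  0.52  0.89]
```

View pics/c4.png

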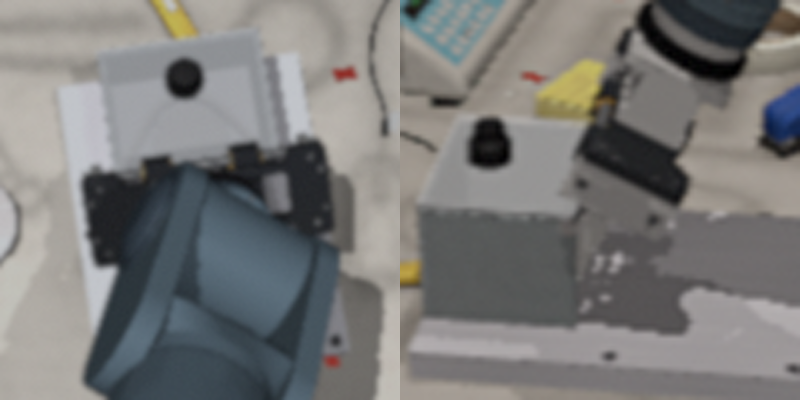

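No stiffening even at lead 51 mm, which fits the disc having dropped below the fingertips, but it needs seeing. I'll back straight out and look through the clear roof.

Request:
{"op": "play_rows", "data": {
  "plan": [0.425, -4, 0, -1.9, 0, 0, 0, 0.425, -10, 0, -4.9, 0, 0, 0, 0.425, -18, 0, -8.8, 0, 0, 0, 0.425, -27, 0, -13.2, 0, 0, 0, 0.425, -38, 0, -18.5, 0, 0, 0, 0.425, -52, 0, -25.4, 0, 0, 0, 0.425, -68, 0, -33.2, 0, 0, 0, 0.425, -82, 0, -40, 0, 0, 0]
}}

```text
t: 8.2
ee_pos: [0.5637, -0.0267, 0.0345]
orientation: [-3.023, -0.215, -0.697]
force: [0.3, 0.2, 0.5]
grip_width: 0.421
```

```bash
python3 -c "
from go import *
where()
a=snap('top','top5')['pixels'];o=cv2.imread('pics/top0.png')[:,:,::-1]
f=lambda i:cv2.createCLAHE(4,(2,2)).apply(cv2.resize(cv2.cvtColor(np.ascontiguousarray(i[120:190,235:315]),cv2.COLOR_RGB2GRAY),(400,350),interpolation=2))
b=snap('side')['pixels'];B=cv2.cvtColor(cv2.resize(b[160:245,210:307],(400,350),interpolation=2),cv2.COLOR_RGB2GRAY)
cv2.imwrite('pics/c5.png',np.vstack([np.hstack([f(o),f(a)])])) 
cv2.imwrite('pics/c5b.png',B)"
```

```text
t 8.2 lead [-41.4  -0.4] low clr 1.09 lead h 8.09 F [0.3 0.2 0.5] g 0.421 q [-0.35  0.1   2.17  0.44  0.51  0.74]
```

View pics/c5.png

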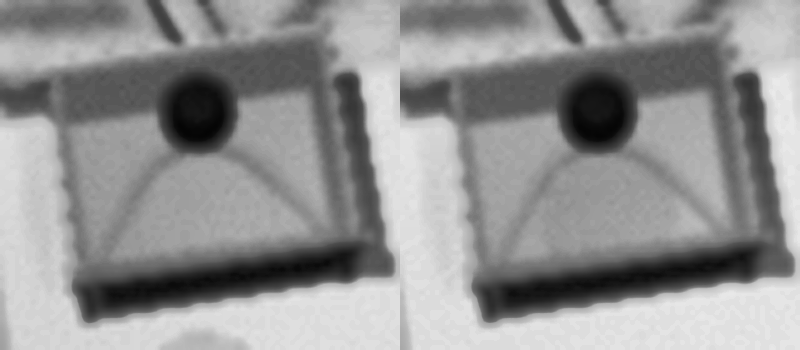

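Through the roof (right half, around (600,200)) a disc-shaped darker area fills the bay; it was absent before (left half). Now measure it from the difference.

```bash
python3 -c "
from go import *
o=cv2.imread('pics/top0.png')[:,:,::-1].astype(np.float32)
S=[manip.snapshot('top') for _ in range(6)];s=S[0]
n=np.mean([k['pixels'] for k in S],0).astype(np.float32)
d=cv2.GaussianBlur((o-n).mean(2),(0,0),.8)
c=np.clip(128+d[120:190,235:315]*12,0,255).astype(np.uint8)
I=cv2.cvtColor(cv2.resize(c,(640,560),interpolation=2),cv2.COLOR_GRAY2BGR)
th=np.linspace(0,2*np.pi,60)
for (x,z,col) in((65,.024,(0,255,0)),(60,.03,(0,0,255))):
    P=[np.r_[O+EX*(x+30*np.cos(t))/1e3+EY*30*np.sin(t)/1e3,z] for t in th]
    q=(proj(s,P)-[235,120]+.5)*8-.5
    cv2.polylines(I,[q.astype(np.int32).reshape(-1,1,2)],True,col,1)
cv2.imwrite('pics/c6.png',I);print(proj(s,[np.r_[O+EX*.065,.024]]))
"
```

```text
[[275.57888695 162.765622  ]]
```

View pics/c6.png

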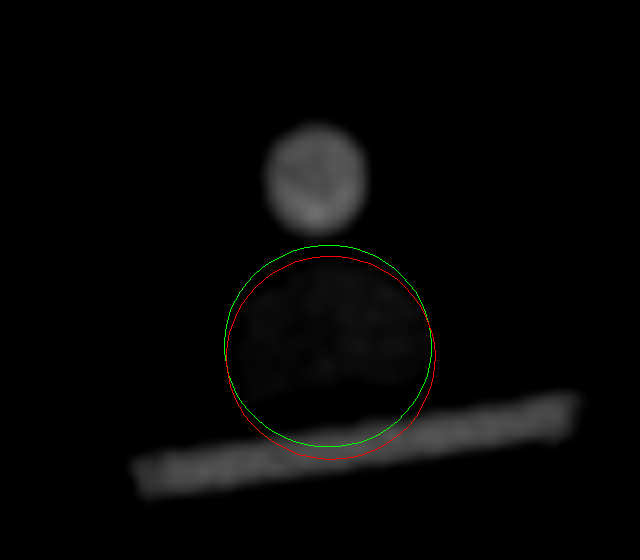

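View pics/c5b.png

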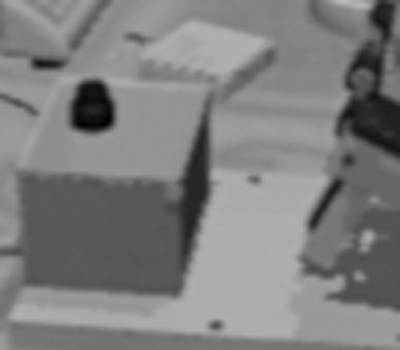

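The side view shows the front of the plate empty and the flap at the mouth. The difference picture is spoiled by an exposure change, so I'll use a normalised ratio and a circle fit.

```bash
python3 -c "
from go import *
o=cv2.imread('pics/top0.png')[:,:,::-1].astype(np.float32)+1
S=[manip.snapshot('top') for _ in range(6)];s=S[0]
n=np.mean([k['pixels'] for k in S],0).astype(np.float32)+1
r=cv2.GaussianBlur(np.log(n/o).mean(2),(0,0),1.0)
m=np.median(r[130:175,248:302]);print(m, r[155:170,265:285].mean()-m, r[145:150,255:262].mean()-m)
c=np.clip(128+(r-m)[120:190,235:315]*900,0,255).astype(np.uint8)
I=cv2.cvtColor(cv2.resize(c,(640,560),interpolation=2),cv2.COLOR_GRAY2BGR)
th=np.linspace(0,2*np.pi,60)
for (x,z,col) in((65,.024,(0,255,0)),(55,.030,(0,0,255))):
    P=[np.r_[O+EX*(x+30*np.cos(t))/1e3+EY*30*np.sin(t)/1e3,z] for t in th]
    q=(proj(s,P)-[235,120]+.5)*8-.5
    cv2.polylines(I,[q.astype(np.int32).reshape(-1,1,2)],True,col,1)
cv2.imwrite('pics/c7.png',I)
"
```

```text
0.0951947 -0.027861044 2.347678e-05
```

View pics/c7.png

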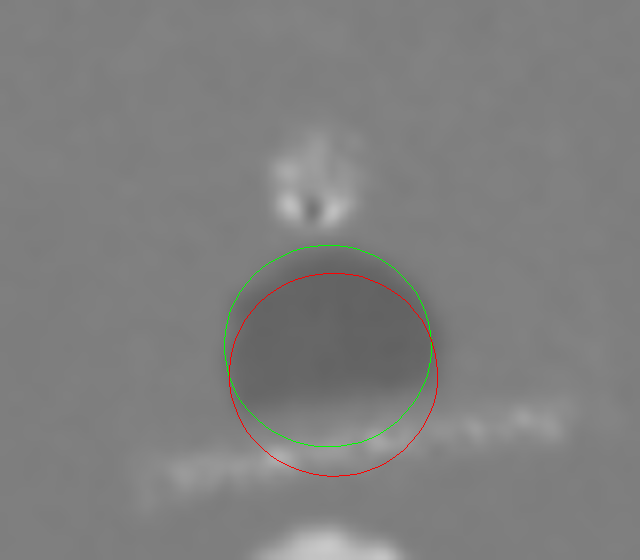

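The disc shows clearly through the roof. Its outer arc matches the green outline (seated at 65 mm); its near part is hidden behind the shut flap, and the mouth band is unchanged from the start picture. I'll retreat and fit the arc.

Request:
{"op": "play_rows", "data": {
  "plan": [0.425, -10, 0, -18, 0, 0, 0, 0.425, -15, 0, -45, 0, 0, 0, 0.425, -20, 0, -80, 0, 0, 0, 0.425, -25, 0, -110, 0, 0, 0, 0.425, -25, 0, -120, 0, 0, 0, 0.425, -25, 0, -120, 0, 0, 0]
}}

```text
t: 9.5
ee_pos: [0.4916, -0.0378, 0.1335]
orientation: [-3.024, -0.215, -0.703]
force: [0.3, -0.7, -0.3]
grip_width: 0.431
```

```bash
python3 -c "
from go import *
where()
from scipy.optimize import least_squares
o=cv2.imread('pics/top0.png')[:,:,::-1].astype(np.float32)+1
S=[manip.snapshot('top') for _ in range(6)];s=S[0]
n=np.mean([k['pixels'] for k in S],0).astype(np.float32)+1
r=cv2.GaussianBlur(np.log(n/o).mean(2),(0,0),1.0);r-=np.median(r[130:175,248:302])
cen=np.array([275.58,162.77]);pts=[]
for a in np.radians(np.r_[-200:21:6]):
    k=np.arange(8,17,.1);xy=(cen+k[:,None]*[np.cos(a),np.sin(a)]).astype(np.float32)
    l=cv2.remap(r,xy[:,0][None],xy[:,1][None],1)[0];pts.append(xy[np.gradient(l).argmax()])
for z in(.024,.03):
    P=onz(s,pts,z)[:,:2]
    f=least_squares(lambda c:np.hypot(*(P-c).T)-.030,P.mean(0),loss='soft_l1',f_scale=.001)
    print(z,np.round(st(f.x),1),'rms mm',np.sqrt(np.mean(f.fun**2))*1e3)
"
```

```text
t 9.5 lead [-114.3   -1.4] low clr 100.15 lead h 107.21 F [ 0.3 -0.7 -0.3] g 0.431 q [-0.45 -0.31  2.31  0.35  0.78  0.78]
0.024 [63.6 -1.1] rms mm 3.2976287381886693
0.03 [62.  -0.8] rms mm 3.277403971005972
```

```bash
python3 -c "
from go import *
from scipy.optimize import least_squares
o=cv2.imread('pics/top0.png')[:,:,::-1].astype(np.float32)+1
S=[manip.snapshot('top') for _ in range(10)];s=S[0]
n=np.mean([k['pixels'] for k in S],0).astype(np.float32)+1
r=cv2.GaussianBlur(np.log(n/o).mean(2),(0,0),.8);r-=np.median(r[130:150,250:262])
cen=np.array([275.58,162.77]);A=np.r_[-190:11:5];pts=[]
for a in np.radians(A):
    k=np.arange(10,15.5,.1);xy=(cen+k[:,None]*[np.cos(a),np.sin(a)]).astype(np.float32)
    l=cv2.remap(r,xy[:,0][None],xy[:,1][None],1)[0];pts.append(xy[np.gradient(l).argmax()])
P=onz(s,pts,.024)[:,:2]
f=least_squares(lambda c:np.hypot(*(P-c).T)-.030,P.mean(0),loss='cauchy',f_scale=.0005)
e=(np.hypot(*(P-f.x).T)-.03)*1e3
print(np.round(st(f.x),1),np.median(abs(e)));print(e.round(1))
print('inside contrast by angle-free mean',r[152:168,266:286].mean(), 'std',r[152:168,266:286].std())
m=abs(np.log(n/o).mean(2)-.0); 
"
```

```text
[63.4 -1.7] 0.8828693881122798
[ 2.2  2.8 -0.1 -0.6 -0.1  0.5  3.2  2.8  1.3  1.6  0.5  0.3 -0.9 -0.2
 -0.4 -1.9 -0.   8.5  3.7  4.7  7.5  6.8  1.1 -0.3  0.2 -1.   0.9 -0.3
 -1.3 -1.5 -0.9  0.   0.5  0.9 -0.1 -0.8  0.4  1.4  0.5  1.1 -0.1]
inside contrast by angle-free mean -0.027680537 std 0.006135918
```

```bash
python3 -c "
from go import *
where();print(manip.sign_off())"
```

```text
t 10.3 lead [-114.9   -0.7] low clr 98.14 lead h 105.14 F [-0.7  0.4  0.2] g 0.425 q [-0.45 -0.31  2.31  0.35  0.78  0.78]
the job is handed in; nothing more can be done
None
```

I loaded the smallest disc (60 mm; the two others measured about 76 mm) and handed the job in at 10.3 s. The last checks fit a seated disc and a shut flap, but nothing measured the disc's height or tilt, or the flap angle, directly.

I pushed it with the fingers part-open as a cradle, leaning back 26° with the tips about 1 mm above the plate. A diagonal push brought it on line, then a straight push took it through the flap. The arm then backed out and up, clear of everything.

**Disc position:** seen through the clear roof, its centre fits at about x = 63.4, y = -1.7 mm, against the pocket at 65, 0. That is about 2.3 mm off, which is within the pocket's play and about the 2 mm calibration error. The circle fit was noisy, with edge errors of several mm near the sensor head.

**Seating:** the stiffening at the stop was never felt. The fingertips passed about 6 mm beyond where a disc still standing on the plate would have blocked them, with only noise in the force reading. I take this to mean it dropped in. The evenly shaded disc image also suggests it lies flat.

**Flap:** it looks the same as at the start, and it hides the near part of the disc as a shut flap should.

**Bystanders:** the arm never went near the stapler, note pad or tube clamp; I did not re-measure them. Forces stayed around 2 N or less at every reading.

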